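# Hold the bore probe centred in the bushed bearing block

### The job

Take the bore probe off its forked hook on the gauge stand, then lower its rod from above through the brass bush of the bearing block without touching the bush or the block, until the yellow band on the rod is level with the top of the bush. Finish there still holding the probe in the gripper, still, upright and centred in the hole, and leave the other things on the bench where they are.

Things in the scene. Friction and masses are not known exactly. Their poses are not given: they have to be found in the camera images.
- probe_grip (a point): Centre of the handle of the loose, upright bore probe. Handle black, square, 20 x 20 mm, faces square to the point's x and y, 60 mm tall (30 above and below this point); under it a square aluminium collar 36 x 36 x 6 mm, then a round steel rod, diameter 12, length 130 mm, all on one axis. Grasp the handle from above on any two opposite faces.
- probe_band (a point): Centre of the yellow band (12 mm tall) round the probe's rod, on the rod's axis, 60 mm above the rod's tip and 106 mm below probe_grip.
- probe_tip (a point): Lower end of the probe's rod, on its axis, 166 mm below probe_grip.
- hook_seat (a point): Midway between the two prongs of the stand's forked hook, level with their tops, 170 mm above the bench: the probe's collar rests here, its rod hanging between the prongs (17 mm apart). The fork opens to this point's -x. Its ends, 31 mm out, turn up 10 mm: raise the probe over 10 mm, then draw it out along -x by 55 mm or more, or lift it straight up over 145 mm.
- bore_mouth (a point): Centre of the upper opening of the brass bush in the fixed bearing block, 100 mm above the bench. Bore vertical, 26 mm in diameter, 44 mm long, open below down to the block's foot plate (12 mm thick). At the goal the yellow band's centre is at this point and the rod's tip 60 mm below it, clear of the foot plate.
- probe: The whole bore probe: origin at the rod's tip, z up along the rod. About 150 g; balance point 37 mm below probe_grip.
- block: The grey bearing block, fixed: origin on the bench directly below bore_mouth. Foot plate 80 x 100 mm (x, y), two cheeks, a head 70 x 74 mm with its top 96 mm above the bench, and on it the bush's brass flange, 48 mm across and 4 mm thick.
- stand: The fixed gauge stand: grey foot 120 x 80 x 12 mm, round steel post 60 mm from hook_seat towards +x, prongs 8 mm wide, nothing of it higher than 180 mm. Origin on the bench directly below hook_seat.
- tin_mid (a point): Bystander: small lidded round tin, 68 mm across, 42 mm tall; point 20 mm above its underside.
- bolt_mid (a point): Bystander: hexagon bolt standing on its head, 25 mm across, 60 mm tall; point 20 mm above the underside.
- chisel_mid (a point): Bystander: cold chisel lying flat, 24 x 180 x 16 mm; point 20 mm above its underside.
There are look-alikes about, which are no part of the job. Leave any turquoise look-alike of the stand alone.

How it is judged (in metres and radians):
On the way, in this order (a step that is already met when the one before it is completed fails the run):
1. the probe is off the hook and clear of the stand, held in the gripper (contact force between probe and the fingers above 1 N and contact force between probe and stand below 0.05 N and (horizontal distance between probe_band and hook_seat above 0.042 m or z of probe_tip in the frame of hook_seat above 0.012 m)), for 0.1 s.
2. the rod's tip is inside the bush, in line with it (horizontal distance between probe_tip and bore_mouth below 0.007 m and z of probe_tip in the frame of bore_mouth between -0.05 and -0.005 m), for 0.1 s.
At the end, for the whole second after the job is handed in: The gripper still holds the probe, at rest and upright within 4 degrees, with nothing else carrying it: the yellow band's centre is within 8 mm of the height of the bush's top, and the rod's axis is within 4 mm of the bore's axis both at the band and at the tip; the rod does not touch the block (z of probe_band in the frame of bore_mouth between -0.008 and 0.008 m and horizontal distance between each of probe_band, probe_tip and bore_mouth below 0.004 m and angle between probe's own z axis and vertical below 0.07 rad and linear speed of probe below 0.02 m/s and contact force between probe and the fingers above 1 N and contact force between probe and block below 0.05 N); the arm keeps its last pose, push and grip.
It fails at once if the probe touches the bush or the block (contact force between probe and block above 0.3 N).
It fails at once if another thing on the bench is moved by more than 30 mm (distance of any of tin_mid, bolt_mid, chisel_mid from where it was at the start of the episode above 0.03 m).
It also fails if it takes over 42 s, if anything falls off the work surface, if the arm or the gripper's body presses on something with over 40 N, if the wrist force passes 120 N, or if a joint passes its speed limit or range.

### The arm

A 6-joint arm with a two-finger parallel gripper is mounted at the origin on the work surface; the furniture and walls round the work are solid. World frame = base frame: x ahead of the robot, y to its left, z up, the work surface at z = 0. Lengths are in m, angles in degrees, forces in N, time in s.
With the tool pointing down it reaches from about 0.35 to 0.875 m from the base axis. Payload 4.2 kg.
Tool frame: the origin (TCP) lies at the very end of the fingers, on their centre line; the grasp point (between the pads) lies 19 mm behind it; z points along the fingers, x is the direction in which the jaws open and shut, and the axes are right-handed (so a half turn about z gives the same grasp; the last joint's range is limited). The gripper opens to 87 mm and grips with 3 to 60 N. Pads are 19 mm wide; open, the fingers measure 117 mm over their backs; the gripper's body (75 mm by 190 mm) begins 51 mm behind the grasp point.
Start: joints at [-52.277, 22.042, 0.453, 0, -68.411, -14.817], TCP at [0.243, -0.576, 0.19] pointing down, gripper open.
Joint ranges: [-179.83, 179.83], [-69.29, 118.12], [-61.27, 80.66], [-181.25, 117.63], [-171.15, -9.14], [-177.46, 177.46]. Speed limits (degrees/s): [159.86, 159.86, 180, 180, 180, 180].

### API

Orientations are given as a 3x3 rotation matrix whose columns are the frame's x, y, z axes.
In Python, from station import r gives the robot as it stands.
- The arm moves only by the tool move_arm, never from a script. Its argument "series" is a list that holds one entry, the list of rows, each a list of 7 numbers: the shift along the tool's x, y, z in cm, then the turn, a rotation vector about the tool's x, y, z in degrees, then the opening, from -1 (shut) to 1 (fully open). In form: [[[dx, dy, dz, wx, wy, wz, fingers], ...]]. A call has 1 to 12 rows; each row shifts and turns the commanded pose from where the row before left it, along the tool's axes as they then stand; what a row does not reach is not made up. A row lasts 1/8 s, in which the tool goes at most 62.5 mm and 10.7 degrees, less where a joint would pass 70% of its speed; a pose out of reach is approached as far as the arm can. A call is refused whole if a number of a shift passes 6.25 or a number of a turn 10.7, either way. A call with a gripper value outside its range is refused whole. The fingers move at their own pace and stop on an object; the grip force is fixed at half the most. Time passes only in rows, so rows that do not move let the fingers close. It gives the time, the measured TCP pose, the force and the opening at its end, in the units of the state.
- r.sense(): the state, without advancing time (a new reading comes with each control period).
- r.capture(name): name is "scene" or "top"; returns a dict with "color" (384x512x3 uint8, blue, green, red), "fx", "fy", "cx", "cy" (pixels), "D" ([k1, k2, p1, p2, k3] as OpenCV has them; the pictures are not rectified), "rvec" (rotation vector, rad) and "tvec" (3), from world to camera coordinates, as OpenCV has them. Camera axes: x right, y down, z forward; pixel columns grow to the right and rows downward; lengths in m; the calibration is good to about 2 mm. A picture is of the moment at which its call begins. There is no depth.
- r.finish_job(): hands the job in, once; it reports no verdict.
The state is a dict: "time_s": time; "joints": joint angles; "joint_velocities": joint speeds; "effort": joint torques, N m; "tcp_pos": TCP position; "ee_rot": TCP orientation; "wrist_force": force on the tool from outside, world axes, zero at the start; "moment": the same for the moment, N m; "gripper_width": opening from 0.0 (shut) to 1.0 (fully open).
Only numpy, scipy, OpenCV 4.12 (cv2) and the standard library are available. Lean on these libraries where they do the work, as an engineer would, in place of code of your own. Each camera call takes 0.05 s, during which the arm holds its last target.

## Working session

There is one attempt and no reset: what is moved stays moved. The work goes in short steps, Python scripts to look and compute and a tool call to move; the robot and the scene stay as the last step left them, time stands still between calls to the robot, and variables do not carry over. Pictures are saved under pics/ and viewed, and the job is handed in when it is done.

Besides the shell and the picture viewer there is one more tool, called after ">>>" as name(argument=value, ...), one argument or row to a line, values as JSON. move_arm: Moves the arm, as the interface text tells. Its arguments: {"type":"object","properties":{"series":{"type":"array","items":{"type":"array","items":{"type":"array","items":{"type":"number"}}}}},"required":["series"]}

```bash
mkdir -p pics; python3 - <<'E'
from station import r
import cv2,numpy as np
s=r.sense();print({k:np.round(v,3).tolist() for k,v in s.items()})
for n in("scene","top"):
    c=r.capture(n);cv2.imwrite(f"pics/{n}0.png",c["color"])
    R=cv2.Rodrigues(np.array(c["rvec"],float))[0]
    print(n,c["fx"],c["cx"],c["D"],-R.T@np.array(c["tvec"]).ravel());print(R.round(3))
E
```

```text
{'time_s': 0.0, 'joints': [-52.276, 22.092, 0.379, -0.03, -68.41, -14.815], 'joint_velocities': [-0.004, -0.01, 0.018, 0.019, -0.144, 0.087], 'effort': [0.001, -39.067, 18.741, 4.22, 0.011, -0.0], 'tcp_pos': [0.243, -0.575, 0.189], 'ee_rot': [[-0.389, 0.921, -0.001], [0.921, 0.389, 0.002], [0.002, -0.0, -1.0]], 'wrist_force': [0.179, 0.118, -0.389], 'moment': [0.041, 0.031, 0.053], 'gripper_width': 0.999}
scene 390.47932098288595 253.42496227063265 [-0.11995111  0.          0.          0.          0.        ] [-0.32200664  0.38784239  0.79073968]
[[-0.607 -0.794  0.009]
 [-0.446  0.331 -0.832]
 [ 0.658 -0.509 -0.555]]
top 441.6057555312388 256.6747829961615 [0.02883611 0.         0.         0.         0.        ] [ 0.26138344 -0.20052193  1.44637059]
[[ 0.    -1.     0.02 ]
 [-0.988 -0.003 -0.151]
 [ 0.151 -0.02  -0.988]]
```

View pics/scene0.png

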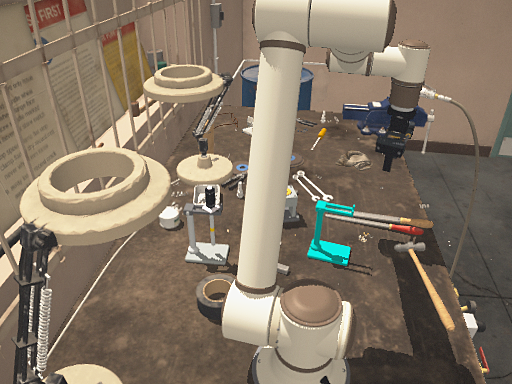

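View pics/top0.png

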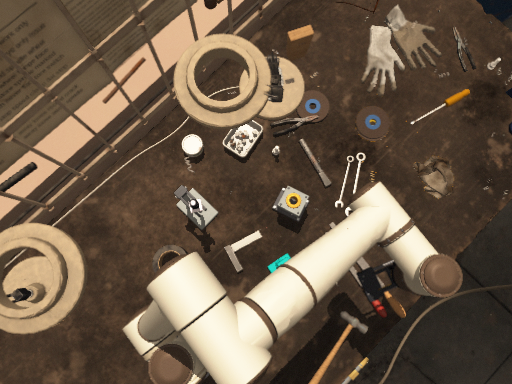

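```bash
python3 - <<'E'
import cv2,numpy as np
a=cv2.imread("pics/top0.png");b=cv2.imread("pics/scene0.png")
cv2.imwrite("pics/z1.png",np.hstack([cv2.resize(a[170:240,160:230],(560,560)) [:, :],cv2.resize(a[175:235,265:325],(560,560))])[:, :1120][:, :])
im=np.hstack([cv2.resize(a[170:240,160:230],(400,400),interpolation=2),cv2.resize(a[175:235,265:325],(400,400),interpolation=2)])
cv2.imwrite("pics/z1.png",im)
cv2.imwrite("pics/z2.png",cv2.resize(b[170:270,175:305],(780,600),interpolation=2))
E
```

```text
(no output)
```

View pics/z1.png

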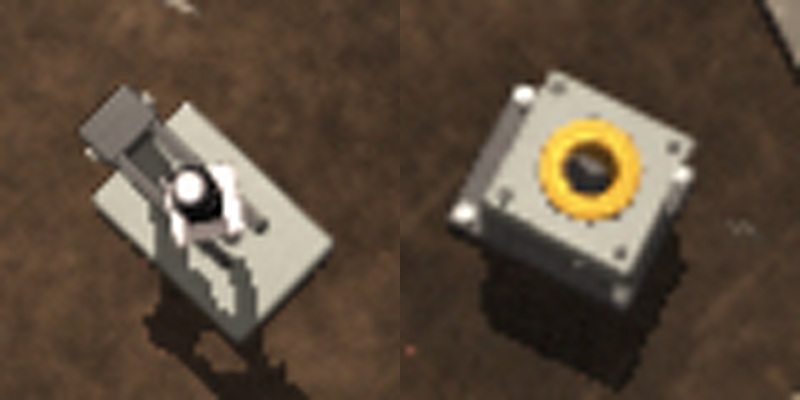

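View pics/z2.png

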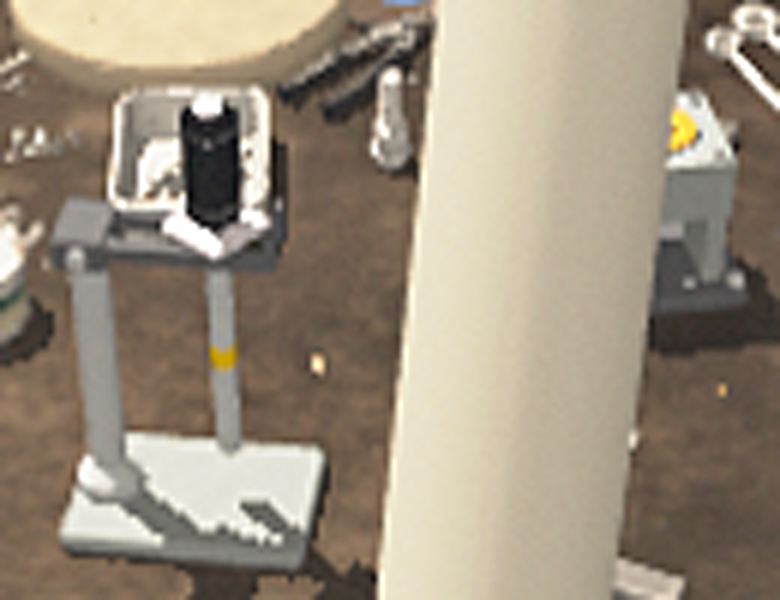

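```bash
cat > h.py <<'E'
import cv2,numpy as np
def ray(c,p):
    K=np.array([[c["fx"],0,c["cx"]],[0,c["fy"],c["cy"]],[0,0,1.]])
    R=cv2.Rodrigues(np.array(c["rvec"],float))[0];t=np.array(c["tvec"],float).ravel()
    u=cv2.undistortPoints(np.array([[p]],float),K,np.array(c["D"],float)).ravel()
    return -R.T@t,R.T@np.array([u[0],u[1],1])
def onz(c,p,z):
    o,d=ray(c,p);return (o+d*(z-o[2])/d[2])
def proj(c,P):
    K=np.array([[c["fx"],0,c["cx"]],[0,c["fy"],c["cy"]],[0,0,1.]])
    return cv2.projectPoints(np.array(P,float).reshape(-1,1,3),np.array(c["rvec"],float),np.array(c["tvec"],float),K,np.array(c["D"],float))[0][:,0]
E
python3 - <<'E'
from station import r
from h import *
t=r.capture("top");s=r.capture("scene")
def z1(p,o,k): return (np.array(p,float)+.5)*k-.5+o
k=70/400
print("foot",*[onz(t,z1(p,[160,170],k),.012).round(4) for p in[(185,103),(332,240),(242,340),(95,197)]])
k2=60/400
print("head",*[onz(t,z1(p,[265,175],k2),.096).round(4) for p in[(157,72),(295,142),(228,275),(88,200)]])
# bush by colour
hsv=cv2.cvtColor(t["color"],cv2.COLOR_BGR2HSV)
m=cv2.inRange(hsv,(18,120,120),(35,255,255));m2=np.zeros_like(m);m2[175:235,265:325]=m[175:235,265:325]
cs=cv2.findContours(m2,0,1)[0];c=max(cs,key=cv2.contourArea);e=cv2.fitEllipse(c);print("bush",e,onz(t,e[0],.1))
w=cv2.inRange(t["color"],(215,)*3,(255,)*3)[185:220,180:210]
n,l,st,ce=cv2.connectedComponentsWithStats(w);print(st,ce+[180,185])
g=cv2.cvtColor(t["color"],6)[192:218,184:208];print(g)
hs=cv2.cvtColor(s["color"],cv2.COLOR_BGR2HSV)
m=cv2.inRange(hs,(18,120,80),(35,255,255))
yy,xx=np.nonzero(m[215:240,200:225]);print("band px",xx.mean()+200,yy.mean()+215,len(xx))
E
```

```text
foot [ 0.5137 -0.0169  0.012 ] [ 0.4346 -0.1024  0.012 ] [ 0.3774 -0.0522  0.012 ] [0.459 0.033 0.012]
head [ 0.5072 -0.3258  0.096 ] [ 0.4743 -0.3898  0.096 ] [ 0.412  -0.3577  0.096 ] [ 0.4468 -0.2932  0.096 ]
bush ((293.0807189941406, 200.0396270751953), (14.125658988952637, 14.60128116607666), 120.01151275634766) [ 0.46050685 -0.34027556  0.1       ]
[[  0   0  30  35 997]
 [ 17  14   6  11  31]
 [ 11  16   4   4  14]
 [  9  20   1   1   1]
 [ 10  22   2   5   7]] [[194.40421264 201.89267803]
 [199.5483871  203.67741935]
 [192.5        202.28571429]
 [189.         205.        ]
 [190.57142857 208.85714286]]
[[117  83  85 112 120 150 197 203 202 204 205 201 194 144  85  68  66  69
   66  70  67  65  64  71]
 [ 85  47  57 102 113 130 150 199 203 203 202 204 203 198 144  80  61  64
   68  67  66  61  62  65]
 [ 47  50  69 118 108 112 126 153 195 198 199 202 203 204 196 164  76  59
   65  65  66  61  59  63]
 [ 49  68  72 116 130 115 112 127 153 194 202 202 199 201 200 196 167  86
   63  66  66  61  62  63]
 [ 71  74  74  82 137 123 108 115 125 154 195 202 201 202 201 202 199 172
   
[... 1471 characters left out ...]
 175 141 138 133 128 149 122  87 102  83
  159 196 192 187 193 196]
 [166 202 197 104  85  81 108 215 155 146  87  66  61  87 178 119  80 125
  189 198 198 198 198 200]
 [ 78 163 198 106  83  81  86 108  95 182 149  69  45  50  98 179 188 191
  196 200 198 198 199 197]
 [ 37  76 161  99  82  81  83  81  83 185 192 144  89  53  47  78 152 195
  198 199 196 196 195 198]
 [ 63  64  78  80  83  84  82  83  85 187 197 193 186  98  54  41  77 102
  106 188 197 197 196 199]
 [ 65  63  39  47  77  82  82  85  84 188 198 192 196 188  97  38  55  79
   81 186 196 198 198 197]
 [ 67  64  57  59  51  77  84  83  83 106 110 188 197 196 184 152  92  84
   81 105 188 195 196 195]]
band px 212.125 229.25 16
```

```bash
python3 - <<'E'
from station import r
from h import *
t=r.capture("top");s=r.capture("scene")
print("cap",onz(t,(192.55,202.15),.236),"band",onz(s,(212.1,229.2),.1),onz(s,(212.1,229.2),.106))
a=t["color"][190:222,182:214];b=s["color"][178:220,190:232]
cv2.imwrite("pics/z3.png",np.hstack([cv2.resize(a,(400,400),interpolation=0),cv2.resize(b,(400,400),interpolation=0)]))
E
```

```text
cap [ 0.43357395 -0.0481416   0.236     ] band [ 0.42883801 -0.0476252   0.1       ] [ 0.42231592 -0.04384258  0.106     ]
```

View pics/z3.png

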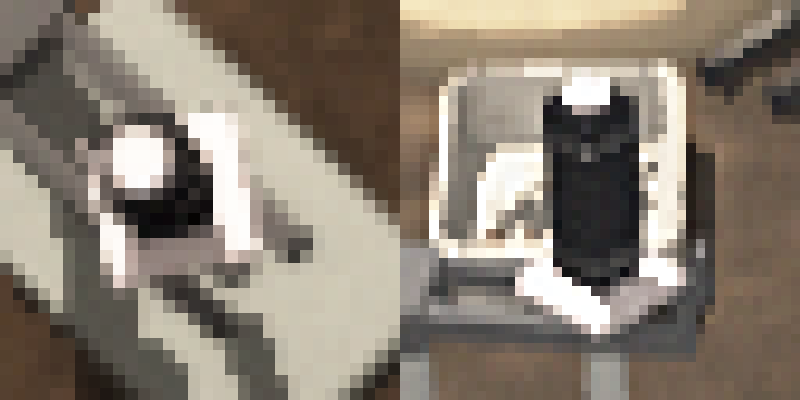

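```bash
python3 - <<'E'
from station import r
from h import *
t=r.capture("top");s=r.capture("scene")
P=[onz(t,np.array(p)/12.5-.5+[182,190],.176) for p in[(118,285),(262,248),(225,112),(85,145)]]
for p in P: print(p.round(4))
print("ctr",np.mean(P,0),[np.rad2deg(np.arctan2(*(P[(i+1)%4]-P[i])[1::-1])).round(1) for i in range(4)])
# collar corner near camera in scene
for q in[(600,330),(518,278),(690,280)]:print(onz(s,(np.array(q)-[400,0])*42/400-.5+[190,178],.173 if q[0]==600 else .176).round(4))
def tri(a,b):
    o1,d1=ray(t,a);o2,d2=ray(s,b);A=np.c_[d1,-d2];x=np.linalg.lstsq(A,o2-o1,rcond=None)[0]
    p,q=o1+x[0]*d1,o2+x[1]*d2;return (p+q)/2,np.linalg.norm(p-q)
print("cap tri",tri((192.55,202.15),(209.2,187.2)))
# prongs/hook seat expectations
for c in((.4336,-.0481),(.4288,-.0476),(.431,-.05)):
  print(proj(t,[[*c,.236],[*c,.176]]).round(1).tolist(),proj(s,[[*c,.236],[*c,.176],[*c,.1],[*c,.046]]).round(1).tolist())
E
```

```text
[ 0.4125 -0.0366  0.176 ]
[ 0.4212 -0.0696  0.176 ]
[ 0.453  -0.0604  0.176 ]
[ 0.4451 -0.0283  0.176 ]
ctr [ 0.43296325 -0.0487265   0.176     ] [np.float64(-75.2), np.float64(16.1), np.float64(103.7), np.float64(-165.6)]
[ 0.4137 -0.0373  0.173 ]
[ 0.4453 -0.0298  0.176 ]
[ 0.4153 -0.0687  0.176 ]
cap tri (array([ 0.43297794, -0.04880265,  0.23800727]), np.float64(0.0010085863400415734))
[[192.5, 202.1], [195.1, 205.1]] [[208.7, 187.8], [209.9, 206.4], [211.3, 228.3], [212.3, 242.8]]
[[192.3, 203.9], [194.9, 206.7]] [[209.5, 188.6], [210.7, 207.3], [212.1, 229.2], [213.1, 243.8]]
[[193.2, 203.1], [195.7, 206.0]] [[209.8, 188.0], [211.0, 206.6], [212.4, 228.5], [213.3, 243.0]]
```

>>> move_arm(
  series=[
    [[0, 0, -6, 0, 0, 4, 1], [0, 0, -6, 0, 0, 3.9, 1], [4.6, 3.2, 0, 0, 0, 0, 1], [4.6, 3.2, 0, 0, 0, 0, 1], [4.6, 3.2, 0, 0, 0, 0, 1], [4.6, 3.2, 0, 0, 0, 0, 1], [4.6, 3.2, 0, 0, 0, 0, 1], [4.6, 3.2, 0, 0, 0, 0, 1], [4.6, 3.2, 0, 0, 0, 0, 1], [4.6, 3.2, 0, 0, 0, 0, 1], [4.6, 3.2, 0, 0, 0, 0, 1], [0, 0, 0, 0, 0, 0, 1]],
  ],
)

```text
time_s: 1.9
tcp_pos: [0.4151, -0.0983, 0.31]
ee_rot: [[-0.265, 0.964, 0.001], [0.964, 0.265, 0.0], [0.0, 0.001, -1.0]]
wrist_force: [0.6, -0.6, 0.1]
gripper_width: 0.999
```

```bash
python3 - <<'E'
from station import r
from h import *
t=r.capture("top");s=r.capture("scene")
cv2.imwrite("pics/s1.png",s["color"]);cv2.imwrite("pics/t1.png",t["color"])
cv2.imwrite("pics/st1.png",cv2.resize(np.hstack([s["color"],t["color"]]),(800,300)))
for n,c in(("t",t),("s",s)):
    m=cv2.inRange(cv2.cvtColor(c["color"],cv2.COLOR_BGR2HSV),(18,120,90),(35,255,255))
    k,l,st,ce=cv2.connectedComponentsWithStats(m)
    for i in range(1,k):
        if st[i,4]>8: print(n,st[i],ce[i].round(2))
print(proj(s,[[.4605,-.3403,.1]]))
E
```

```text
t [446  89  24  15 108] [457.    96.02]
t [370 119   6   4  16] [372.31 120.62]
t [286 193  15  15 136] [292.99 200.04]
t [381 288   5   3  10] [383.1 289.1]
t [360 357   9  12  46] [363.87 362.17]
t [349 370  10  10  59] [353.47 374.25]
s [123  36  20  65 667] [132.43  71.75]
s [103  40  25  71 755] [115.51  70.  ]
s [143  59  10  22 119] [146.49  69.43]
s [409  94   6   3  13] [411.69  95.08]
s [402  97   8   3  20] [405.4  98.1]
s [217 112  20  13  46] [226.43 118.11]
s [247 112   5   6  11] [249.55 114.45]
s [210 227   5   5  16] [212.12 229.25]
s [454 288   5   9  21] [455.95 291.67]
s [461 306   6   5  14] [463.86 308.5 ]
s [445 319   5   4  13] [447.31 321.  ]
s [480 367   7   6  20] [483.05 369.5 ]
[[283.16003428 190.57219663]]
```

View pics/st1.png

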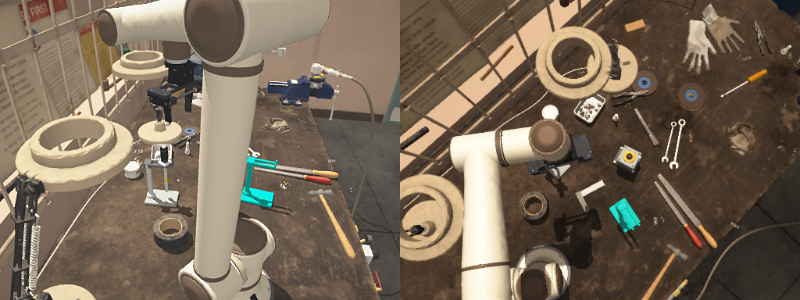

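```bash
python3 - <<'E'
from station import r
from h import *
t=r.capture("top");s=r.capture("scene")
def tri(a,b):
    o1,d1=ray(t,a);o2,d2=ray(s,b);A=np.c_[d1,-d2];x=np.linalg.lstsq(A,o2-o1,rcond=None)[0]
    p,q=o1+x[0]*d1,o2+x[1]*d2;return (p+q)/2,np.linalg.norm(p-q)
print(tri((38,275),(95,190)),tri((222,80),(183,80)))
q=r.sense();print(q["joints"])
x=np.array([.433,-.0485])-q["tcp_pos"][:2];R=q["ee_rot"];print("tool shift",x@np.array(R)[:2,:2], "cap proj", q["tcp_pos"])
E
```

```text
(array([0.24431405, 0.26630398, 0.44718947]), np.float64(0.01568425945734659)) (array([ 0.69975577, -0.1373198 ,  0.44212362]), np.float64(0.001499175112889469))
[ 8.19243251e+00 -1.99781419e+00 -1.23893843e+01  5.54232972e-03
 -7.96058151e+01 -8.32487111e+01]
tool shift [0.04666631 0.03217343] cap proj [ 0.41394947 -0.10188493  0.3100279 ]
```

>>> move_arm(
  series=[
    [[2.4, 1.6, 0, 0, 0, 0, 1], [2.3, 1.6, 0, 0, 0, 0, 1], [0, 0, 3, 0, 0, 0, 1], [0, 0, 2, 0, 0, 0, 1], [0, 0, 0, 0, 0, 0, 1]],
  ],
)

```text
time_s: 2.72
tcp_pos: [0.4318, -0.0489, 0.2588]
ee_rot: [[-0.257, 0.967, -0.003], [0.967, 0.257, -0.001], [0.0, -0.003, -1.0]]
wrist_force: [-0.3, -0.3, 0.4]
gripper_width: 0.998
```

```bash
python3 - <<'E'
from station import r
from h import *
t=r.capture("top");s=r.capture("scene")
q=r.sense();print(q["tcp_pos"],q["joints"])
c=s["color"][100:230,150:280]
cv2.imwrite("pics/s2.png",cv2.resize(np.hstack([c,t["color"][150:280,150:280]]),(800,400),interpolation=2))
E
```

```text
[ 0.43337071 -0.04854172  0.2607981 ] [ 1.51383678e+01  2.68096711e-01 -1.70761337e+01  4.11648163e-02
 -7.25955287e+01 -9.02415861e+01]
```

View pics/s2.png

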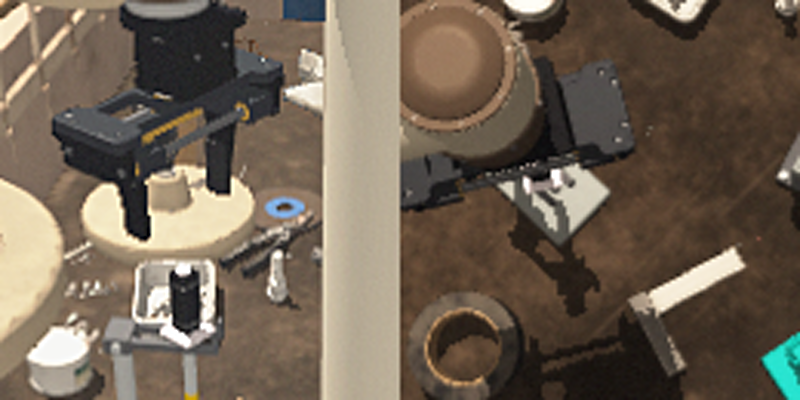

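```bash
python3 - <<'E'
from station import r
from h import *
s=r.capture("scene");t=r.capture("top")
q=r.sense();p=np.array(q["tcp_pos"]);x=np.array(q["ee_rot"])[:,0]
cv2.imwrite("pics/s3.png",cv2.resize(s["color"][100:230,150:280],(600,600),interpolation=2))
P=proj(s,[p,p+x*.05,p-x*.05,[.433,-.0487,.238],[.433,-.0487,.236]]);print(((P-[150,100]+.5)*600/130).round(0),p)
E
```

```text
[[271. 370.]
 [208. 407.]
 [330. 335.]
 [274. 405.]
 [275. 408.]] [ 0.43365146 -0.04806296  0.26113107]
```

View pics/s3.png

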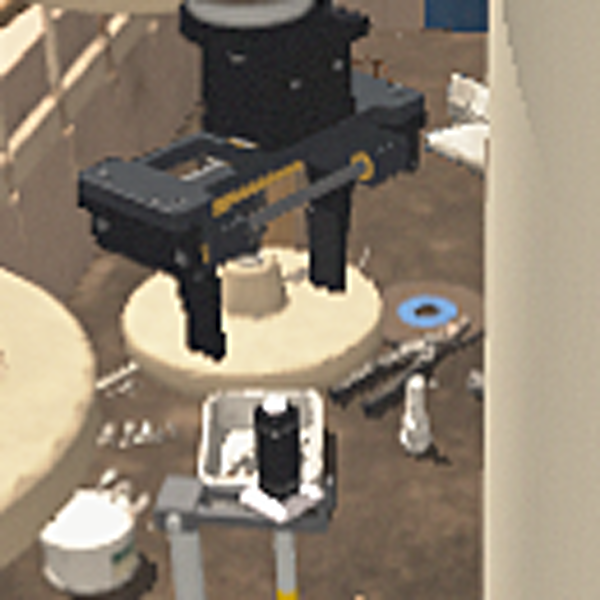

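```bash
python3 - <<'E'
from station import r
from h import *
s=r.capture("scene");t=r.capture("top")
q=r.sense();p=np.array(q["tcp_pos"]);x=np.array(q["ee_rot"])[:,0]
print(p,q["time_s"])
p0=np.array([.243,-.5755,.189]);x0=np.array([-.389,.921,0])
print(proj(s,[p0,p0+x0*.05,p0-x0*.05]),proj(t,[p0,p0+x0*.05,p0-x0*.05]))
print("top now",proj(t,[p,p+x*.05,p-x*.05,p+x*.095+[0,0,.07],p-x*.095+[0,0,.07]]))
a=cv2.imread("pics/scene0.png");b=cv2.imread("pics/top0.png")
f=lambda i,u,v:cv2.resize(i[v:v+60,u:u+60],(400,400),interpolation=2)
cv2.imwrite("pics/z5.png",np.hstack([f(a,360,120),f(b,345,240)]))
cv2.imwrite("pics/t3.png",cv2.resize(t["color"][130:230,140:240],(600,600),interpolation=2))
E
```

```text
[ 0.43347007 -0.0477699   0.26087352] 3.025
[[387.33395765 172.69391659]
 [383.44894    179.9004271 ]
 [390.96818351 165.92885223]] [[380.71699891 272.12601159]
 [364.65813953 279.11877253]
 [396.70116617 265.17714511]]
top now [[191.27755319 200.88806287]
 [173.17453126 205.57375815]
 [209.27301444 196.22881644]
 [151.15977323 206.3846442 ]
 [224.02388671 187.57783956]]
```

View pics/z5.png

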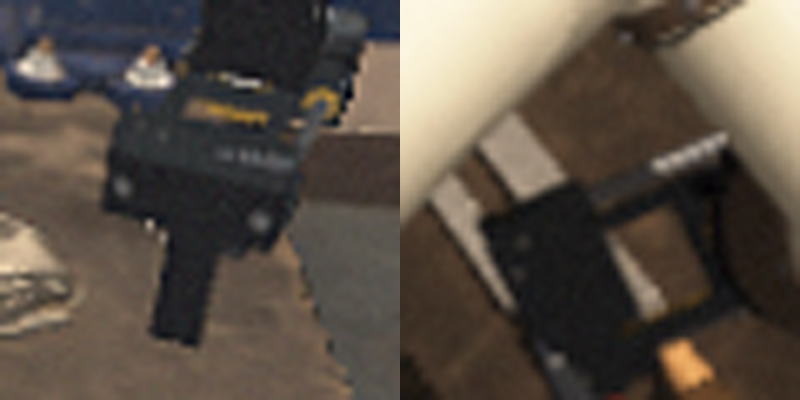

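View pics/t3.png

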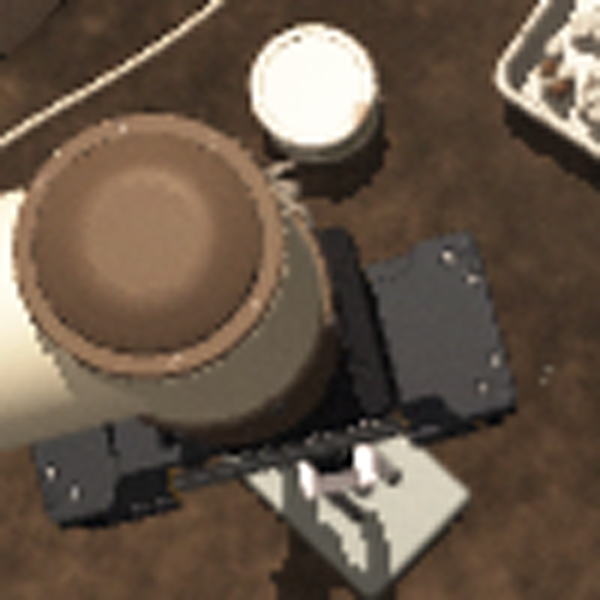

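>>> move_arm(
  series=[
    [[0, 0, 2.5, 0, 0, 0, 1], [0, 0, 2.5, 0, 0, 0, 1], [0, 0, 1.5, 0, 0, 0, 1], [0, 0, 0, 0, 0, 0, 1]],
  ],
)

```text
time_s: 3.52
tcp_pos: [0.4325, -0.0477, 0.1945]
ee_rot: [[-0.259, 0.966, -0.002], [0.966, 0.259, -0.0], [0.0, -0.002, -1.0]]
wrist_force: [0.2, -0.0, 0.3]
gripper_width: 1.0
```

```bash
cat > look.py <<'E'
from station import r
from h import *
import sys
s=r.capture("scene")
q=r.sense();p=np.array(q["tcp_pos"]);x=np.array(q["ee_rot"])[:,0]
cv2.imwrite(sys.argv[1],cv2.resize(s["color"][130:230,160:260],(600,600),interpolation=2))
P=proj(s,[p,p+x*.05,p-x*.05]);print(((P-[160,130]+.5)*6).round(0),p,q["wrist_force"],q["time_s"])
E
python3 look.py pics/s4.png
```

```text
[[300. 427.]
 [221. 478.]
 [373. 379.]] [ 0.43328744 -0.04760906  0.19539827] [0.35440915 0.19919272 0.38104747] 3.575
```

View pics/s4.png

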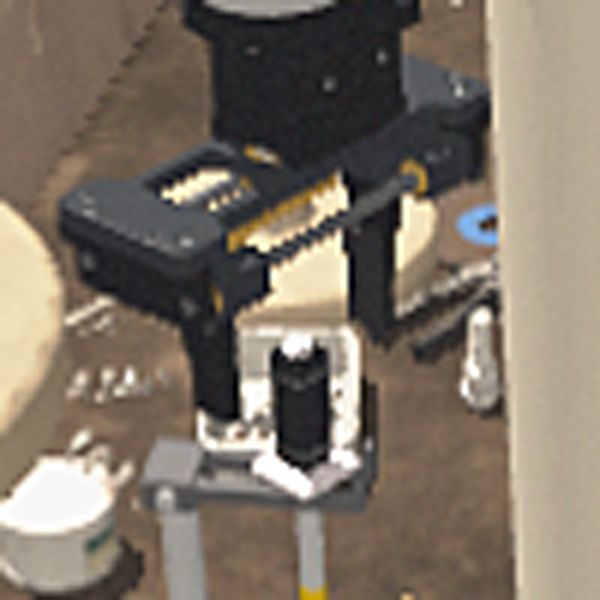

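>>> move_arm(
  series=[
    [[-0.1, 0, 1.6, 0, 0, 0, 1], [0, 0, 0, 0, 0, 0, 0], [0, 0, 0, 0, 0, 0, -0.2], [0, 0, 0, 0, 0, 0, -0.2]],
  ],
)

```text
time_s: 4.08
tcp_pos: [0.4338, -0.0484, 0.1798]
ee_rot: [[-0.259, 0.966, 0.002], [0.966, 0.259, 0.0], [-0.0, 0.002, -1.0]]
wrist_force: [0.6, -0.6, -0.2]
gripper_width: 0.746
```

```bash
python3 look.py pics/s5.png; python3 -c "
from station import r;print(r.sense()['gripper_width'])"
```

```text
[[302. 454.]
 [225. 506.]
 [376. 406.]] [ 0.43370725 -0.0484271   0.17965324] [-0.82126795  0.12079846  0.17069124] 4.125
0.6985493098455998
```

View pics/s5.png

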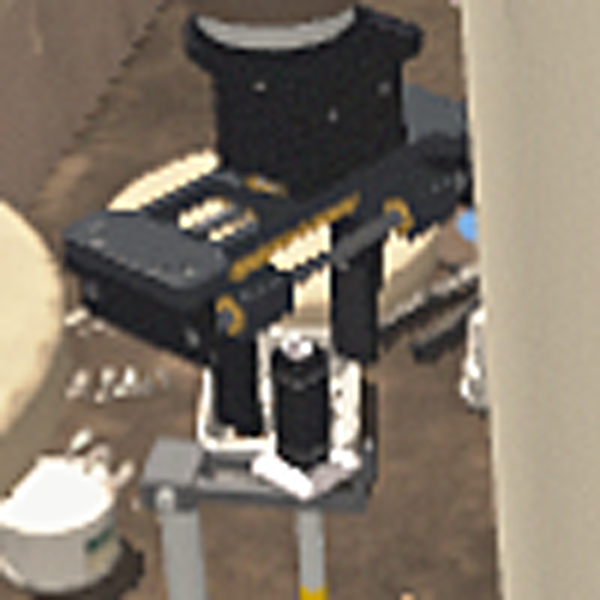

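>>> move_arm(
  series=[
    [[0, 0, 0.7, 0, 0, 0, 0], [0, 0, 0, 0, 0, 0, -0.3], [0, 0, 0, 0, 0, 0, -0.5], [0, 0, 0, 0, 0, 0, -0.7], [0, 0, 0, 0, 0, 0, -0.7], [0, 0, 0, 0, 0, 0, -0.7]],
  ],
)

```text
time_s: 4.88
tcp_pos: [0.4334, -0.0485, 0.172]
ee_rot: [[-0.259, 0.966, 0.0], [0.966, 0.259, 0.0], [-0.0, 0.0, -1.0]]
wrist_force: [0.1, -0.4, -0.1]
gripper_width: 0.228
```

```bash
python3 look.py pics/s6.png; python3 -c "
from station import r;print(r.sense()['gripper_width'])"
```

```text
[[304. 468.]
 [227. 520.]
 [377. 420.]] [ 0.43335885 -0.048519    0.1720317 ] [0.84777027 0.58038196 0.01567179] 4.925
0.23004578182098218
```

View pics/s6.png

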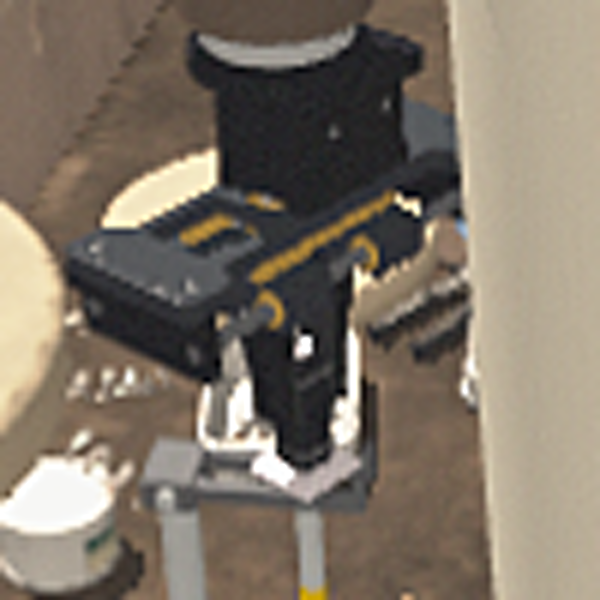

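>>> move_arm(
  series=[
    [[0, 0, 0, 0, 0, 0, -1], [0, 0, 0, 0, 0, 0, -1], [0, 0, -0.5, 0, 0, 0, -1], [0, 0, -1, 0, 0, 0, -1], [0, 0, -1.5, 0, 0, 0, -1], [0, 0, -2, 0, 0, 0, -1], [0, 0, -2, 0, 0, 0, -1], [0, 0, -2, 0, 0, 0, -1], [0, 0, -2, 0, 0, 0, -1], [0, 0, -2, 0, 0, 0, -1], [0, 0, -2, 0, 0, 0, -1], [0, 0, -1.5, 0, 0, 0, -1]],
  ],
)

```text
time_s: 6.42
tcp_pos: [0.4333, -0.0485, 0.3384]
ee_rot: [[-0.259, 0.966, 0.001], [0.966, 0.259, 0.0], [-0.0, 0.001, -1.0]]
wrist_force: [0.4, 0.1, -1.5]
gripper_width: 0.233
```

```bash
python3 look.py pics/s7.png; python3 -c "
from station import r;print(r.sense()['gripper_width'])"
```

```text
[[282. 137.]
 [197. 183.]
 [363.  95.]] [ 0.43424554 -0.04867165  0.34023567] [0.73672336 0.11603636 1.25790367] 6.475
0.22710326924983915
```

View pics/s7.png

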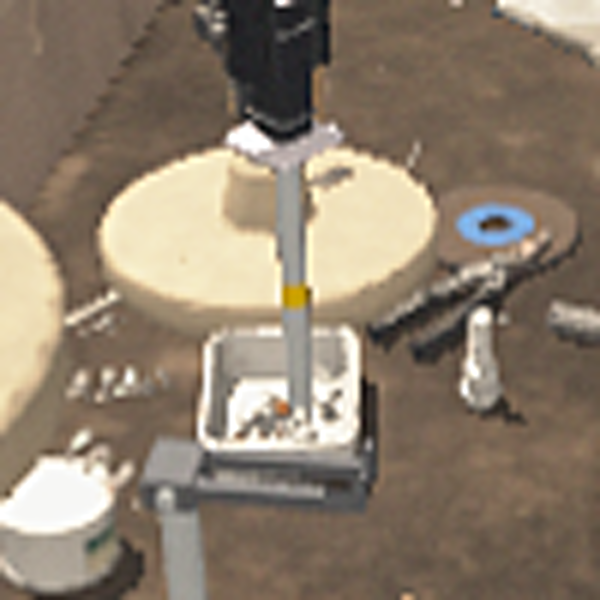

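```bash
cat > band.py <<'E'
from station import r
from h import *
import sys
t=r.capture("top");s=r.capture("scene")
cv2.imwrite(sys.argv[1],cv2.resize(np.hstack([s["color"],t["color"]]),(800,300),interpolation=cv2.INTER_AREA))
cv2.imwrite("last_s.png",s["color"]);cv2.imwrite("last_t.png",t["color"])
for n,c in(("t",t),("s",s)):
    m=cv2.inRange(cv2.cvtColor(c["color"],cv2.COLOR_BGR2HSV),(18,120,80),(35,255,255))
    k,l,st,ce=cv2.connectedComponentsWithStats(m)
    for i in range(1,k):
        if st[i,4]>8 and 150<ce[i][0]<330 and 120<ce[i][1]<260: print(n,st[i],ce[i].round(2))
q=r.sense();print(q["tcp_pos"],q["time_s"])
E
python3 band.py pics/st8.png; python3 - <<'E'
from station import r
from h import *
t=r.capture("top");s=r.capture("scene")
print(onz(s,(208.7,178.7),.2665), proj(s,[.4605,-.3403,.1]))
E
```

```text
t [286 193  15  15 135] [292.94 200.06]
s [206 177   5   4  18] [208.22 178.39]
[ 0.43341703 -0.04836474  0.33748491] 6.575
[ 0.42915439 -0.04725044  0.2665    ] [[283.16003428 190.57219663]]
```

View pics/st8.png

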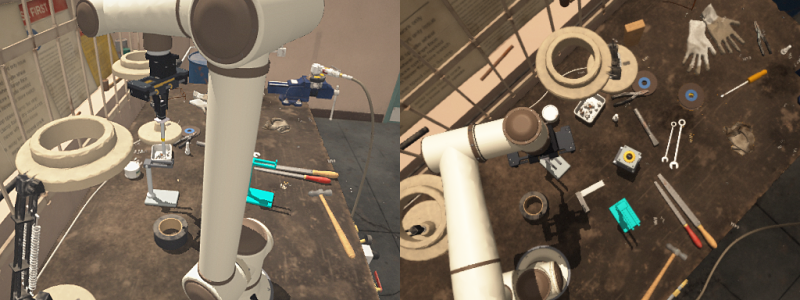

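>>> move_arm(
  series=[
    [[-1.5, -0.2, 0, 0, 0, 0, -1], [-2.9, -0.5, 0, 0, 0, 0, -1], [-2.9, -0.5, 0, 0, 0, 0, -1], [-2.9, -0.5, 0, 0, 0, 0, -1], [-2.9, -0.5, 0, 0, 0, 0, -1], [-2.9, -0.5, 0, 0, 0, 0, -1], [-2.9, -0.5, 0, 0, 0, 0, -1], [-2.9, -0.5, 0, 0, 0, 0, -1], [-2.9, -0.5, 0, 0, 0, 0, -1], [-2.7, -0.5, 0, 0, 0, 0, -1], [-1.5, -0.2, 0, 0, 0, 0, -1], [0, 0, 0, 0, 0, 0, -1]],
  ],
)

```text
time_s: 8.18
tcp_pos: [0.4604, -0.3412, 0.3359]
ee_rot: [[-0.257, 0.966, -0.002], [0.966, 0.257, 0.001], [0.001, -0.001, -1.0]]
wrist_force: [0.5, 0.2, -1.0]
gripper_width: 0.226
```

```bash
python3 band.py pics/st9.png; python3 -c "
import cv2
t=cv2.imread('last_t.png');cv2.imwrite('pics/t9.png',cv2.resize(t[150:250,240:340],(600,600),interpolation=2))"
```

```text
t [286 198  15  10  87] [293.11 202.68]
s [318 128   8  12  48] [321.77 133.08]
s [284 144   5   4  16] [286.19 145.81]
s [277 188  14   7  80] [283.48 190.99]
[ 0.46055326 -0.34002175  0.33672896] 8.275
```

View pics/st9.png

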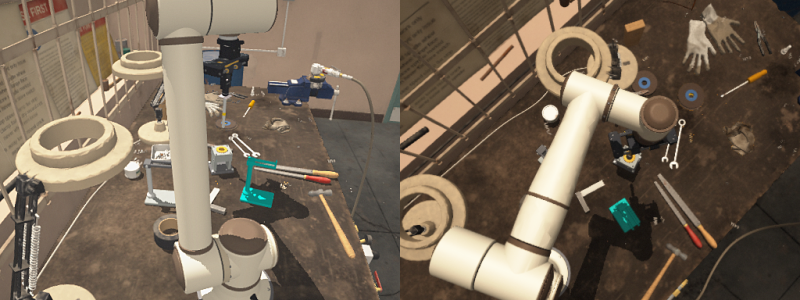

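View pics/t9.png

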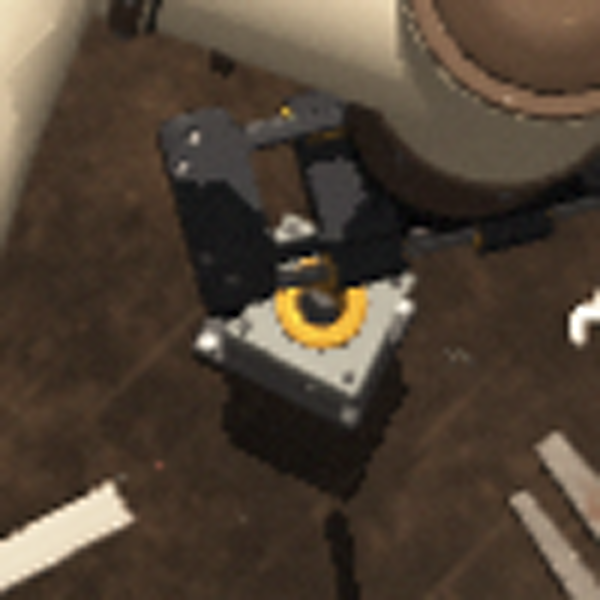

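```bash
python3 - <<'E'
from station import r
from h import *
s=cv2.imread("last_s.png");cv2.imwrite("pics/s9.png",cv2.resize(s[120:210,245:335],(600,600),interpolation=2))
c=r.capture("scene")
B=[.4605,-.3403]
for z in(.1,.2065,.260,.2665,.27,.3425): print(z,proj(c,[*B,z]).round(2))
E
```

```text
0.1 [[283.16 190.57]]
0.2065 [[284.9 161.8]]
0.26 [[285.83 146.32]]
0.2665 [[285.94 144.38]]
0.27 [[286.   143.34]]
0.3425 [[287.31 120.97]]
```

View pics/s9.png

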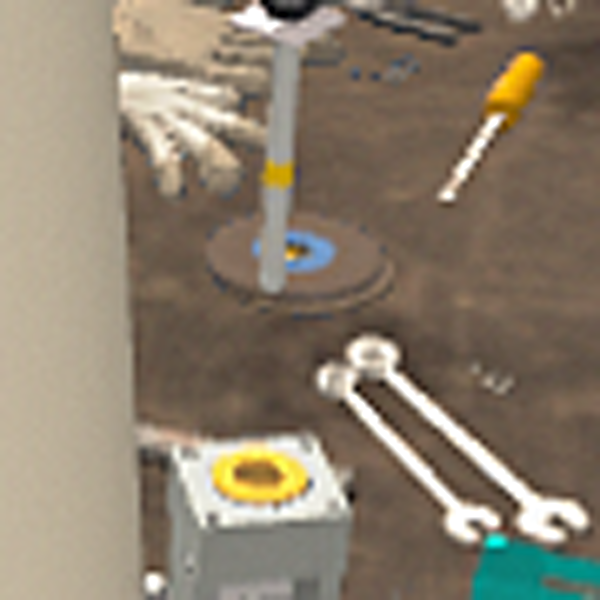

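>>> move_arm(
  series=[
    [[0, 0, 1, 0, 0, 0, -1], [0, 0, 2, 0, 0, 0, -1], [0, 0, 2, 0, 0, 0, -1], [0, 0, 2, 0, 0, 0, -1], [0, 0, 1, 0, 0, 0, -1], [0, 0, 0.5, 0, 0, 0, -1], [0, 0, 0, 0, 0, 0, -1], [0, 0, 0, 0, 0, 0, -1]],
  ],
)

```text
time_s: 9.32
tcp_pos: [0.4611, -0.3405, 0.2527]
ee_rot: [[-0.259, 0.966, 0.001], [0.966, 0.259, -0.001], [-0.001, 0.001, -1.0]]
wrist_force: [-0.3, -0.4, -1.1]
gripper_width: 0.23
```

```bash
python3 band.py pics/st10.png; python3 -c "
import cv2,numpy as np
t=cv2.imread('last_t.png');s=cv2.imread('last_s.png')
cv2.imwrite('pics/z10.png',np.hstack([cv2.resize(t[175:225,270:320],(400,400),interpolation=2),cv2.resize(s[145:210,250:315],(400,400),interpolation=2)]))
from station import r
from h import *
t=r.capture('top');s=r.capture('scene')
B=[.4605,-.3403]
for z in (.1,.12,.181,.251): print(z,(proj(t,[*B,z])[0]-[270,175]+.5)*8,(proj(s,[*B,z])[0]-[250,145]+.5)*400/65)
"
```

```text
t [287 202  14   6  47] [293.32 204.36]
s [318 128   8  12  49] [321.73 133.04]
s [283 168   4   4  12] [284.5  169.75]
s [277 188  14   7  82] [283.56 191.02]
[ 0.46103671 -0.34049829  0.25260916] 9.425
0.1 [188.7092077  204.33479918] [207.13867247 283.52121001]
0.12 [194.06676952 196.65842207] [209.09640046 251.51338682]
0.181 [211.42785243 171.7844733 ] [215.23091742 150.3815716 ]
0.251 [233.47774839 140.19533862] [222.57861426  27.51675853]
```

View pics/z10.png

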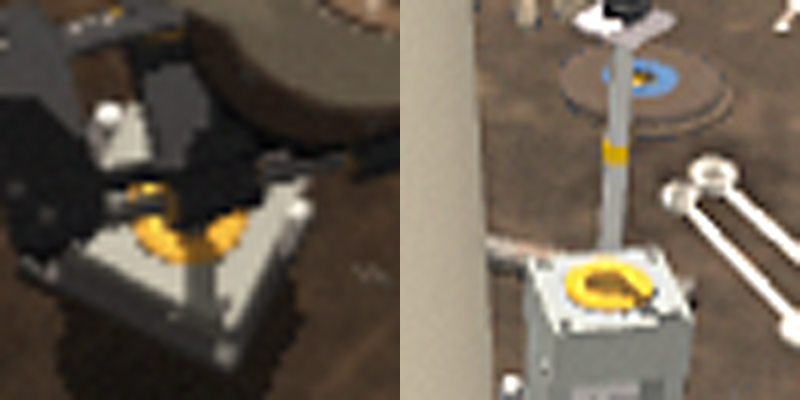

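```bash
python3 - <<'E'
from station import r
from h import *
s=r.capture("scene")
g=cv2.cvtColor(s["color"],6)
for y in range(160,200): print(y,g[y,274:296])
m=cv2.inRange(cv2.cvtColor(s["color"],cv2.COLOR_BGR2HSV),(18,120,80),(35,255,255))[183:200,270:300]
c=max(cv2.findContours(m,0,1)[0],key=cv2.contourArea)
print(cv2.fitEllipse(c),cv2.fitEllipse(cv2.convexHull(c)))
B=[.4605,-.3403]
a=np.arange(0,6.3,.05);P=proj(s,np.c_[B[0]+.024*np.cos(a),B[1]+.024*np.sin(a),a*0+.1]);print("pred flange",P.min(0),P.max(0),"obs hull",c[:,0].min(0)+[270,183],c[:,0].max(0)+[270,183])
for z in(.1806,.1206):
  P=proj(s,np.c_[B[0]+.006*np.cos(a),B[1]+.006*np.sin(a),a*0+z]);print(z,P.min(0),P.max(0))
E
```

```text
160 [ 91  92  85 111 119 118 118 116 114 117 168 160 159 145 135 139 140 134
 127 119 111 113]
161 [ 95  97  96  66  97 112 118 119 116 121 167 159 159 132 107 111 111 110
 111 112 113 115]
162 [ 89  91  96  77  67  80  99 110 114 112 162 162 160 127 116 119 117 119
 114 114 116 114]
163 [ 93  92  97  99  79  86  76  79  88  97 163 163 161 126 106 108 114 115
 112 108 107 104]
164 [ 98  97  93  92  95  92  83  85  66  85 164 162 164 117  76  80  85  94
  91  89  83  84]
165 [ 98  96  97  93  96  99  95  79  84 106 157 164 161 102  81  93  94  91
 106 103 102 114]
166 [ 91  90  95  99 102 100  98  99 104 133 155 165 161 107  94 104 106 109
 108 103  96  98]
167 [ 81  88  96  97  96  96  93  88  95 164 154 163 160  99  66  66  70  73
  67  72  73  85]
168 [ 82  88  90  94  94  92  89  86  91 177 158 181 159  91  68  68  74  78
  84  87  89  91]
169 [ 82  82  86  90  88  83  84  87  86 155 157 193 152  87  68  74  81  80
  84  82  87  91]
170 [ 84  83  83  86  86  81  88  83  91 157 151 155 152  86  76  85  88  89
  86  86  83  84]
171 [ 88  89  86  87  91  89  87  85  88 148 157 158 15
[... 2424 characters left out ...]
237 124 153 247 242 233 236 232 233 234 238 233 233 232 234 239 203
 113 125 123 120]
198 [144 239 126 155 230 225 193 194 165 166 167 169 140 139 113 116 120 120
 124 132 129 129]
199 [144 151 147 118 115 112 116 118 115 118 115 123 121 123 126 129 126 125
 126 129 127 130]
((13.525776863098145, 8.020111083984375), (6.387547016143799, 13.86170482635498), 91.74603271484375) ((13.44372844696045, 8.011274337768555), (7.1583356857299805, 13.96865177154541), 92.93574523925781)
pred flange [275.78205227 186.61117063] [290.54375198 194.65999964] obs hull [277 188] [290 194]
0.1806 [282.55669996 168.09812718] [286.38033377 170.00498668]
0.1206 [281.62590604 184.22385326] [285.34999713 186.21103867]
```

>>> move_arm(
  series=[
    [[0.1, -0.1, 0, 0, 0, 0, -1], [0, 0, 0, 0, 0, 0, -1], [0, 0, 0.5, 0, 0, 0, -1], [0, 0, 0.8, 0, 0, 0, -1], [0, 0, 0.8, 0, 0, 0, -1], [0, 0, 0.8, 0, 0, 0, -1], [0, 0, 0.6, 0, 0, 0, -1], [0, 0, 0, 0, 0, 0, -1], [0, 0, 0, 0, 0, 0, -1]],
  ],
)

```text
time_s: 10.7
tcp_pos: [0.4597, -0.3398, 0.2173]
ee_rot: [[-0.259, 0.966, 0.001], [0.966, 0.259, -0.0], [-0.001, 0.0, -1.0]]
wrist_force: [0.8, -0.4, -0.1]
gripper_width: 0.23
```

```bash
python3 band.py pics/st11.png; python3 -c "
import cv2,numpy as np
t=cv2.imread('last_t.png');s=cv2.imread('last_s.png')
cv2.imwrite('pics/z11.png',np.hstack([cv2.resize(t[180:220,275:315],(400,400),interpolation=2),cv2.resize(s[165:205,263:303],(400,400),interpolation=2)]))
g=cv2.cvtColor(s,6)
for y in range(180,199): print(y,g[y,274:296])
"
```

```text
t [288 203  12   5  23] [294.09 205.48]
s [285 117  18  11  33] [292.91 122.12]
s [275 119   5   3  10] [277.  120.1]
s [297 123   4   5   9] [298.89 124.89]
s [286 129   5   5  12] [288.25 130.75]
s [318 128   8  12  49] [321.73 133.04]
s [283 178   4   4  14] [284.5  179.71]
s [277 188  14   7  60] [283.67 191.38]
[ 0.45975915 -0.33977294  0.21735584] 10.8
180 [ 96  95  94  94 101 109 110  99 130 154 157 161 123  65  83  89  90  90
  89  90  88  81]
181 [ 94  95  96  95 100 106 102  98 134 160 164 165 118  64  76  82  82  84
  87  86  82  78]
182 [100  97  94  93  97  98  97  87 126 158 165 161 101  73  74  74  75  78
  79  85  82  82]
183 [101  93  88  92  91  93  93  82 120 160 165 161 100  80  81  77  78  75
  81  87  95  96]
184 [110  90  85  83  85  86  86  80 112 159 167 157  93  74  76  77 104  99
  83  89  96  97]
185 [154 120 119  93  92 101  98 117 139 160 163 153 123 173 168 153 139 164
 119  87  99  98]
186 [209 199 209 181 182 188 189 214 198 153 157 154 198 249 246 235 159 181
 210  81 100 103]
187 [197 238 243 242 245 244 245 242 218 150 157 154 222 239 236 236 199 1
[... 365 characters left out ...]
6 220 225 224 208
 238 236 239 183]
192 [232 231 234 190 220 234 200 182 186 174 173 131 107 109 117 220 214 107
 241 234 237 224]
193 [235 231 233 176 182 212 225 230 223 219 221 184 180 107 113 112 155 187
 243 235 239 243]
194 [239 233 235 237 169 191 195 203 207 208 214 215 216 102 111 116 119 237
 248 241 231 235]
195 [242 236 236 237 239 221 166 175 194 170 182 188 127 187 176 100 101 117
 234 223 171 186]
196 [237 236 219 220 240 238 242 244 243 225 231 246 187 254 252 187 186 105
 104 104 100 145]
197 [184 239 125 156 247 242 235 237 231 233 236 238 234 235 230 237 236 114
 119 124 125 122]
198 [146 241 127 155 232 225 195 195 167 165 170 169 142 139 115 118 123 124
 129 130 129 129]
```

View pics/z11.png

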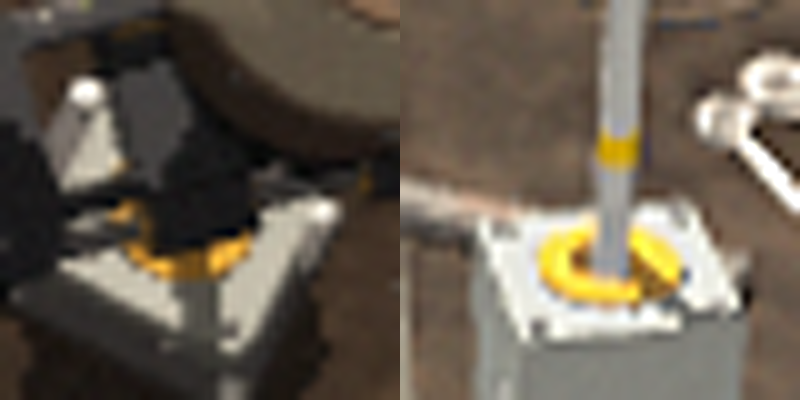

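>>> move_arm(
  series=[
    [[0.05, 0.05, 0, 0, 0, 0, -1], [0, 0, 0.5, 0, 0, 0, -1], [0, 0, 0.8, 0, 0, 0, -1], [0, 0, 0.8, 0, 0, 0, -1], [0, 0, 0.8, 0, 0, 0, -1], [0, 0, 0.8, 0, 0, 0, -1], [0, 0, 0.5, 0, 0, 0, -1], [0, 0, 0.3, 0, 0, 0, -1], [0, 0, 0, 0, 0, 0, -1], [0, 0, 0, 0, 0, 0, -1]],
  ],
)

```text
time_s: 12.05
tcp_pos: [0.4601, -0.3391, 0.1723]
ee_rot: [[-0.259, 0.966, 0.001], [0.966, 0.259, -0.0], [-0.0, 0.0, -1.0]]
wrist_force: [0.5, 0.8, -0.8]
gripper_width: 0.225
```

```bash
python3 band.py pics/st12.png; python3 -c "
import cv2,numpy as np
t=cv2.imread('last_t.png');s=cv2.imread('last_s.png')
cv2.imwrite('pics/z12.png',np.hstack([cv2.resize(t[180:220,275:315],(400,400),interpolation=2),cv2.resize(s[165:205,263:303],(400,400),interpolation=2)]))
for y in range(180,197): print(y,*[''.join('%4d'%v for v in s[y,x])+'|' for x in range(279,289)])
"
```

```text
s [318 128   8  12  49] [321.73 133.04]
s [284 132  17  10  30] [291.43 136.8 ]
s [274 134   6   3  10] [276.1 134.8]
s [296 137   4   5   9] [297.89 138.89]
s [285 144   4   5   9] [287.11 145.44]
s [277 188  14   7  70] [283.5  191.33]
[ 0.46006054 -0.33910488  0.17226347] 12.15
180   85 105 126|   83 105 125|   75  92 112|  110 122 138|  151 158 158|  155 162 165|  155 161 165|   84  96 102|   51  62  77|   67  80  96|
181   82 100 122|   81 101 123|   77  94 111|  118 128 142|  149 154 155|  157 164 167|  156 164 163|   76  84  90|   51  62  78|   63  73  92|
182   78  97 113|   69  90 107|   74  89 102|  141 151 159|  149 157 158|  158 165 167|  156 163 165|   63  72  87|   61  73  89|   61  72  84|
183   78  93 106|   71  88 103|   70  84  97|  134 145 153|  152 158 157|  158 164 168|  153 160 162|   66  77  89|   67  80  97|   63  76  93|
184   71  83 101|   61  81  97|   68  81  96|  129 140 147|  150 156 158|  151 159 161|  150 157 157|   63  72  86|   53  66  87|   55  71  90|
185   81  97 113|   79  93 107|  103 116 123|  132 140 147|  152 157 159|  152 162 161|  149 154 1
[... 929 characters left out ...]
 70 201 248|   68 176 235|   17 181 230|    0 170 219|    0 170 219|    3 121 155|   54  98 131|   53 126 174|   87 252 255|
193   66 222 251|   80 239 253|   92 247 254|   72 230 252|   65 222 251|   57 221 253|   55 177 234|   70 178 234|   45 102 136|   45 105 143|
194  121 186 226|   69 198 245|   58 209 250|   58 215 250|   66 217 251|   65 222 253|   68 225 255|   71 228 255|   54 107 139|   62 113 145|
195  213 221 221|  165 168 166|  158 172 185|  157 188 215|  123 166 205|  133 177 214|  166 192 217|   71 125 168|   91 113 131|   98 108 119|
196  235 240 239|  239 243 241|  243 245 242|  243 243 239|  215 226 227|  226 234 232|  255 255 249|  104 104  97|  116 116 112|  117 120 119|
```

View pics/z12.png

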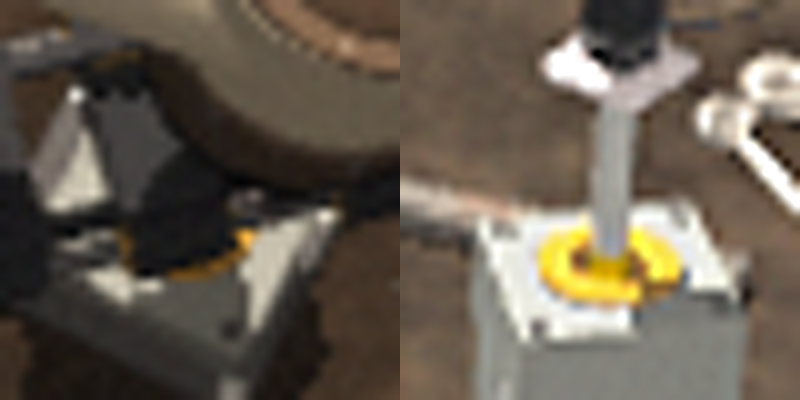

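```bash
python3 - <<'E'
from station import r
q=r.sense();print(q["tcp_pos"],q["gripper_width"],q["time_s"],max(abs(v) for v in q["joint_velocities"]))
print(r.finish_job())
E
```

```text
[ 0.46006054 -0.33910488  0.17226347] 0.2264612869487847 12.15 0.09572877860147742
the job is handed in; nothing more can be done
None
```

I took the probe off its hook by lifting it straight up about 165 mm. I then carried it over the bearing block, lowered the rod through the brass bush, and handed the job in at 12.15 s with the probe still in the gripper. No verdict was reported.

**Last checks, from the scene picture and the robot state:**
- **Band height:** the band's upper edge was within about 0.1 pixel of where it should be, so the band is level with the top of the bush within my measuring error of about 1–2 mm.
- **Centring across the scene view:** the gaps on the left and right of the rod were about 2.1 and 1.7 pixels, so it is centred to about 0.5 mm.
- **Centring along the scene camera's line of sight:** the gripper hid the rod from the top camera, so this rests on the tool position and the band's height in the picture. My estimate is within about 1.5 mm.
- **Grip and rest:** the opening read about 20 mm, which matches the handle, and the arm was still. The rod looked upright. Wrist force stayed near its noise level during the lowering.

**What disagreed:**
- In the scene pictures the fingertips were about 30 mm higher than the reported TCP height. I closed the fingers at a height where tips at the reported level would have met the collar. They closed to the handle's width, so the pictures looked right. The grip is therefore on the upper part of the handle, and I set the final height relative to the hook and checked it in the picture.
- The final tool position was about 1.3 mm from my first top-camera estimate of the bore, after small sideways corrections from the scene picture.

I did not measure the tin, bolt and chisel again at the end, but the path stayed clear of them.

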